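# Put the listening-post speaker into service

## Robot

A 6-joint arm with a two-finger parallel gripper is mounted at the origin on the work surface. World frame = base frame: x ahead of the robot, y to its left, z up, the work surface at z = 0. Lengths are in mm, angles in rad, forces in N, time in s.
With the tool pointing down it reaches from about 300 to 775 mm from the base axis. Payload 14.6 kg.
Tool frame: the origin (TCP) lies between the finger pads; the fingertips stand 14 mm ahead of it and the grasp point (between the pads) lies 5 mm behind it (manip.tcp_to_tips is the distance from the TCP to the fingertips, in mm); z points along the fingers, y is the direction in which the jaws open and shut (so a half turn about z gives the same grasp; the last joint's range is limited). The gripper opens to 85 mm and grips with 20 to 120 N. Pads are 22 mm wide; open, the fingers measure 114 mm over their backs; the gripper's body (76 mm by 85 mm) begins 54 mm behind the grasp point. The pads swing forward as they close: fully open they stand 13 mm farther back than shut.
Start: joints at [1.272, 0.3, 1.521, -0, 1.321, -0.067], TCP at [126.349, 535.281, 245.281] pointing down, gripper open.
Joint ranges: [-3.03, 3.03], [-0.79, 2.21], [0.23, 2.52], [-1.04, 4.18], [0, 3.07], [-2.55, 2.55]. Speed limits (rad/s): [2.22, 2.22, 2.57, 3.14, 3.14, 3.14].

## Interface

Orientations are given as a unit quaternion [w, x, y, z].
In Python, from rig import manip, imaging, job gives the robot as it stands.
- The arm moves only by the tool apply_moves, never from a script. Its arguments are lists of equal length, an entry for each row: "twist": the turn, a rotation vector about the world's x, y, z in rad, a list of three; "travel": the shift along the world's x, y, z in mm, a list of three; "grip": the opening, from -1 (shut) to 1 (fully open), so that 0 is half open. In form: {"twist": [[wx, wy, wz], ...], "travel": [[x, y, z], ...], "grip": [grip, ...]}. A call has 1 to 12 rows; each row shifts and turns the pose as measured when the row begins; what a row does not reach is not made up. A row lasts 1/8 s, in which the tool goes at most 62.5 mm and 10.7 degrees, less where a joint would pass 70% of its speed; a pose out of reach is approached as far as the arm can. A call with a gripper value outside its range is refused whole. The fingers move at their own pace and stop on an object; "force" is the grip in N (left out, the last holds). Time passes only in rows, so rows that do not move let the fingers close. It gives the time, the measured TCP pose, the force and the opening at its end, in the units of the state.
- manip.get_obs(): the state, without advancing time (a new reading comes with each control period).
- imaging.grab_frame(name): name is "scene" or "top"; returns a dict with "image" (384x512x3 uint8, red, green, blue), "fovy" (degrees; the focal length in pixels is half the picture's height over the tangent of half this angle, whatever the lens; pixels are square), "cx", "cy" (the principal point, pixels), "k1" (the pictures are not rectified: a ray, as slopes to the right and down, at radius r is drawn at 1 + k1 r^2 times it, then the intrinsics apply), "pose" (4x4, takes a point from camera to world coordinates). Camera axes: x right, y up, looking along -z (the intrinsics and any distortion apply to the point x, -y, -z); pixel columns grow to the right and rows downward; lengths in mm; the calibration is good to about 2 mm. A picture is of the moment at which its call begins. There is no depth.
- job.finish_job(): hands the job in, once; it reports no verdict.
The state is a dict: "time": time; "q": joint angles; "qvel": joint speeds; "joint_efforts": joint torques, N m; "eef_pos": TCP position; "tool_rot": TCP orientation; "ft_force": force on the tool from outside, world axes, zero at the start; "moment": the same for the moment, N m; "gripper_width": opening from 0.0 (shut) to 1.0 (fully open).
Only numpy, scipy, OpenCV 4.12 (cv2) and the standard library are available. Lean on these libraries where they do the work, as an engineer would, in place of code of your own. Each camera call takes 0.05 s, during which the arm holds its last target. There are 200 camera calls.

## Task

Put the loudspeaker of the listening post into service: first fit the loose aluminium grille plate over its two studs so that it lies flat on the speaker, and let go of it. Then lift the sprung guard on the grey switch box, flip the toggle beneath it over towards the guard's hinge (on), and bring the guard back so that it drops fully shut over the toggle. Leave the cassette, the disc case and the tape roll where they are.

Things in the scene. Friction and masses are not known exactly. Their poses are not given: they have to be found in the camera images.
- grille_pull (a point): centre of the bar pull of the loose aluminium grille plate (150 x 100 x 6 mm along x, y, z; 0.22 kg; lies on the table). The bar, 60 mm along x, 14 mm along y, 40 mm high, stands on the plate's middle, its top 46 mm above the plate's underside; this point is 26 mm above the underside. Two through holes, 12.5 mm wide, at x = +-58 mm, y = 0. Fits either way round
- speaker_seat (a point): centre of the top face of the fixed black loudspeaker lying on its back (200 x 150 x 80 mm along x, y, z); 80 mm above the table, z up. Steel studs, 9 mm thick, 24 mm high, the top 6 mm tapered, stand on this face at x = +-58 mm, y = 0. The fitted plate lies on this face, long side along x, its pull's centre 26 mm above this point, with 1.7 mm of play
- guard_hinge (a point): middle of the guard's hinge axis, which runs along y, 66 mm above the table; axes turn with the guard (shut: z up, -x towards the tab, roughly towards the robot). The steel guard is a channel (top, two cheeks, short front lip) 48 mm wide, reaching 70 mm from the hinge along -x and 42 mm along z, with a tab at its free end
- switch_box: fixed grey steel box under the guard, 180 x 120 x 60 mm along x, y, z; origin at the centre of its underside, on the table. Its flat top is 60 mm above the table. The guard's hinge axis lies above x = +60 mm, 6 mm over the top; the toggle's pivot at x = +20 mm, y = 0, 2 mm over the top
- guard_tab (a point): gripping point on the guard's tab, an upright fin 10 mm thick along y, 36 mm high (6 to 42 mm above hinge level when shut), sticking out 45 mm from the channel's free end. This point is half-way up the fin, 102 mm from the hinge axis along the guard's -x and 24 mm along its z, 32 mm from the channel and 13 mm from the fin's outer end. Axes turn with the guard
- guard (a joint): opening angle of the guard, rad: 0 shut, 2.0 fully open (tab swung up and over the hinge). A light return spring and its own weight (0.34 kg) drive it shut from below about 1.3 rad; lifted past 1.4 rad it tips over to fully open and stays there; brought back below 1.2 rad it drops shut by itself. About 2 N at the tab to lift it, 1.5 N to bring it back
- toggle_tip (a point): centre of the 10 mm ball at the tip of the steel toggle bat under the guard. The bat is 7.6 mm thick; its pivot lies 40 mm from the hinge axis towards the tab, midway across the guard, 2 mm above the box top; the ball's centre is 28 mm from the pivot. Axes turn with the bat
- toggle (a joint): angle of the toggle, rad: 0 off (leans 0.4 rad from upright towards the tab), 0.8 on (leans 0.4 rad towards the hinge). It starts at or near off and stays where it is left; about 1 N at the ball moves it
- cassette_mid (a point): centre of a black cassette case 69 x 108 x 17 mm lying on the table; to be left alone
- disc_case_mid (a point): centre of a flat grey disc case 125 x 142 x 10 mm lying on the table; to be left alone
- tape_roll_mid (a point): centre of a cardboard tape roll, 96 mm across, 24 mm high, lying on the table; to be left alone
Not all that is in view belongs to the job. Of the things shaped like the part that bears grille_pull, the aluminium one is meant.

How it is judged (in metres and radians):
On the way, in this order (a step that is already met when the one before it is completed fails the run):
1. the grille plate lies flat on the speaker with both studs through its holes, let go (x of grille_pull in the frame of speaker_seat between -0.005 and 0.005 m and y of grille_pull in the frame of speaker_seat between -0.005 and 0.005 m and z of grille_pull in the frame of speaker_seat between 0.022 and 0.03 m and angle between the x axis of grille_pull and the x axis of speaker_seat, either way round below 0.07 rad and angle between grille_pull's own z axis and vertical below 0.05 rad and contact force between the fingers and grille below 0.1 N), for 0.2 s.
2. the guard is lifted up (past 1.2 rad) while the toggle is still off (value of joint guard above 1.2 rad and value of joint toggle below 0.3 rad), for 0.1 s.
3. the toggle is on while the guard is up (value of joint toggle above 0.65 rad and value of joint guard above 0.6 rad), for 0.1 s.
At the end, for the whole second after the job is handed in: The grille plate lies still and flat on the speaker's face with both studs through its holes (centre of the pull within 5 mm of the middle and 4 mm in height, turned less than 0.07 rad), the toggle is on (above 0.65 rad) and the guard is shut (below 0.06 rad) (x of grille_pull in the frame of speaker_seat between -0.005 and 0.005 m and y of grille_pull in the frame of speaker_seat between -0.005 and 0.005 m and z of grille_pull in the frame of speaker_seat between 0.022 and 0.03 m and angle between the x axis of grille_pull and the x axis of speaker_seat, either way round below 0.07 rad and angle between grille_pull's own z axis and vertical below 0.05 rad and linear speed of grille below 0.02 m/s and value of joint guard below 0.06 rad and value of joint toggle above 0.65 rad); the robot touches nothing.
It fails at once if a bystander (cassette, disc case or tape roll) is moved by more than 30 mm (distance of any of cassette_mid, disc_case_mid, tape_roll_mid from where it was at the start of the episode above 0.03 m).
It fails at once if the toggle is on while the grille plate is not in place on the speaker (value of joint toggle above 0.65 rad and not (x of grille_pull in the frame of speaker_seat between -0.005 and 0.005 m and y of grille_pull in the frame of speaker_seat between -0.005 and 0.005 m and z of grille_pull in the frame of speaker_seat between 0.022 and 0.03 m and angle between the x axis of grille_pull and the x axis of speaker_seat, either way round below 0.07 rad and angle between grille_pull's own z axis and vertical below 0.05 rad)).
It also fails if it takes over 67 s, if anything falls off the work surface, if the arm or the gripper's body presses on something with over 40 N, if the wrist force passes 120 N, or if a joint passes its speed limit or range.

## Working session

There is one attempt and no reset: what is moved stays moved. The work goes in short steps, Python scripts to look and compute and a tool call to move; the robot and the scene stay as the last step left them, time stands still between calls to the robot, and variables do not carry over. Pictures are saved under pics/ and viewed, about 8 in all and at most 12, crops included, and the job is handed in when it is done.

Besides the shell and the picture viewer there is one more tool, called as name(argument=value, ...) on one line, values as JSON. apply_moves: Moves the arm, as the interface text tells. Its arguments: {"type":"object","properties":{"twist":{"type":"array","items":{"type":"array","items":{"type":"number"}}},"travel":{"type":"array","items":{"type":"array","items":{"type":"number"}}},"grip":{"type":"array","items":{"type":"number"}},"force":{"type":"number"}},"required":["twist","travel","grip"]}

```bash
ls; mkdir -p pics; cat > h.py <<'E'
import numpy as np, cv2
from rig import manip, imaging, job
def grab(n):
    f=imaging.grab_frame(n); np.savez(f'{n}.npz',**{k:np.array(v) for k,v in f.items()}); return f
def load(n): return dict(np.load(f'{n}.npz'))
def K(f):
    F=f['image'].shape[0]/2/np.tan(np.radians(float(f['fovy']))/2)
    return np.array([[F,0,float(f['cx'])],[0,F,float(f['cy'])],[0,0,1]]), np.array([float(f['k1']),0,0,0])
def rays(f,px):
    k,d=K(f); u=cv2.undistortPointsIter(np.array(px,float).reshape(-1,1,2),k,d,None,None,(3,50,1e-9)).reshape(-1,2)
    P=np.array(f['pose']); v=np.c_[u[:,0],-u[:,1],-np.ones(len(u))]@P[:3,:3].T
    return P[:3,3],v
def onz(f,px,z):
    o,v=rays(f,px); return o+v*((z-o[2])/v[:,2])[:,None]
def proj(f,X):
    P=np.array(f['pose']); c=(np.array(X,float).reshape(-1,3)-P[:3,3])@P[:3,:3]
    k,d=K(f); c=c*[1,-1,-1]
    return cv2.projectPoints(c.reshape(-1,1,3),np.zeros(3),np.zeros(3),k,d)[0].reshape(-1,2)
def save(img,name,s=1): cv2.imwrite(f'pics/{name}.png',cv2.cvtColor(cv2.resize(img,None,fx=s,fy=s,interpolation=cv2.INTER_CUBIC),cv2.COLOR_RGB2BGR))
E
python3 - <<'E'
from h import *
np.set_printoptions(precision=3,suppress=True)
for n in('scene','top'):
    f=grab(n); save(f['image'],n,1.5); print(n,f['fovy'],f['cx'],f['cy'],f['k1'],f['pose'])
print(manip.get_obs())
E
```

```text
pics
scene 54.65817478645521 257.17099519046616 188.33352125939277 -0.06142467009190413 [[   0.709   -0.579    0.403  853.619]
 [   0.705    0.584   -0.403 -289.121]
 [  -0.002    0.569    0.822  709.193]
 [   0.       0.       0.       1.   ]]
top 54.48637746833097 258.94437784814187 191.5859565988106 -0.10916246594847132 [[  0.017   0.995  -0.096 463.266]
 [ -1.      0.017  -0.007  -1.934]
 [ -0.005   0.096   0.995 837.616]
 [  0.      0.      0.      1.   ]]
{'time': 0.1, 'q': array([ 1.272,  0.3  ,  1.521, -0.   ,  1.321, -0.067]), 'qvel': array([-0.001, -0.002, -0.001,  0.   ,  0.002, -0.002]), 'joint_efforts': array([  0.003, -54.438, -36.237,   0.   ,   0.003,   0.   ]), 'eef_pos': array([126.3  , 535.107, 244.782]), 'tool_rot': array([-0.   ,  0.116,  0.993, -0.001]), 'ft_force': array([-0.246, -0.218,  0.023]), 'moment': array([ 0.008,  0.02 , -0.007]), 'gripper_width': 0.9980148536909095}
```

View pics/scene.png

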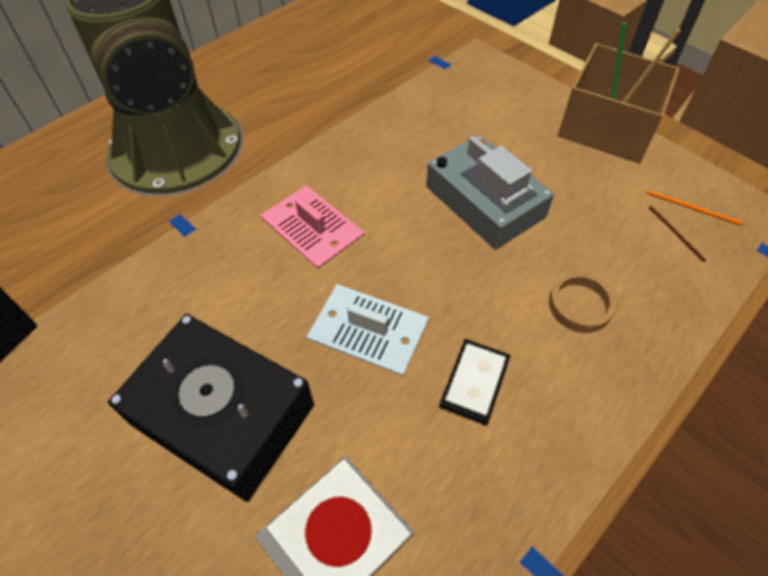

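View pics/top.png

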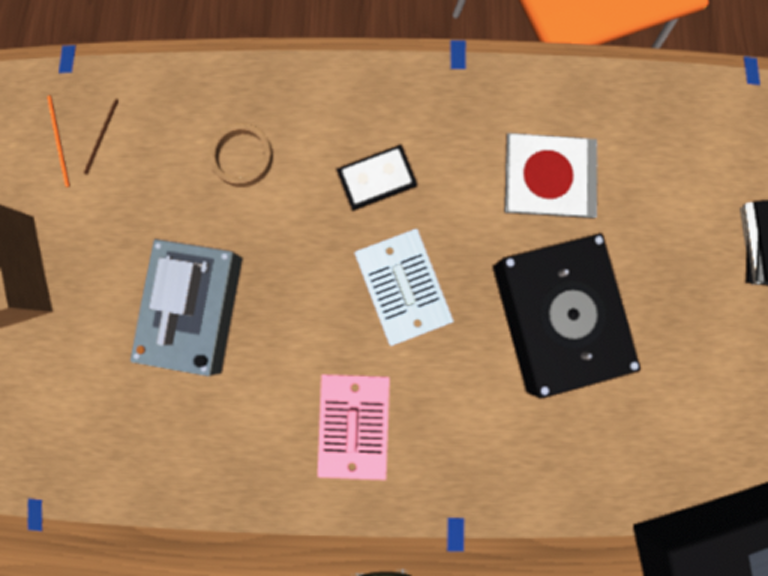

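The scene and top views show two plate-shaped things: a pink one at top px (235,285) and a pale metallic one at (269,191). The pale one should be the aluminium grille. The speaker is at (378,210) and the switch box at (125,205). Next I make one composite close crop to check this choice.

```bash
python3 - <<'E'
from h import *
T=load('top');S=load('scene')
def c(f,x,y,w=100,h=75): return cv2.resize(f['image'][y:y+h,x:x+w],(400,300),interpolation=cv2.INTER_CUBIC)
a=np.vstack([np.hstack([c(T,225,152,100,75),c(T,325,155,107,80)]),np.hstack([c(T,78,155,120,90),c(S,275,85,107,80)])])
save(a,'comp')
# plate
im=T['image'];hsv=cv2.cvtColor(im,cv2.COLOR_RGB2HSV)
def rect(mask,z,f):
    mask=cv2.morphologyEx(mask.astype(np.uint8),cv2.MORPH_CLOSE,np.ones((7,7)))
    C=max(cv2.findContours(mask,0,1)[0],key=cv2.contourArea).reshape(-1,2)
    return cv2.minAreaRect(onz(f,C,z)[:,:2].astype(np.float32))
m=np.zeros(im.shape[:2],bool);m[148:234,230:306]=1
print('plate px',im[170,258],im[190,283])
print('plate',rect(m&(im[...,2]>150),6,T))
print('holes',onz(T,[[390/1.5,251/1.5],[417.5/1.5,323/1.5]],6))
print('spk screws',onz(T,np.array([[510,262],[599,240],[634,366],[544,391]])/1.5,80))
print('studtop',onz(T,np.array([[565,272],[587,356]])/1.5,98))
print('box',onz(T,np.array([[155,239],[240,251],[213,375],[132,362]])/1.5,60))
print('tab',onz(T,np.array([[159,340],[167,342]])/1.5,108))
print('others',onz(T,np.array([[377,177],[550,175],[243,157]])/1.5,12))
E
```

```text
plate px [211 223 231] [207 225 236]
plate ((545.656494140625, -18.14734649658203), (152.49330139160156, 102.98211669921875), 21.977033615112305)
holes [[598.28180912   2.05877157   6.        ]
 [490.86785963 -40.60284258   6.        ]]
spk screws [[ 573.94592666 -163.2680973    80.        ]
 [ 607.34931099 -289.14697545   80.        ]
 [ 433.38197449 -335.90111768   80.        ]
 [ 398.98353185 -209.66683053   80.        ]]
studtop [[ 559.17145069 -234.21664756   98.        ]
 [ 447.06191258 -263.06220845   98.        ]]
box [[602.53928192 340.75477668  60.        ]
 [586.44674275 214.63410624  60.        ]
 [411.05888256 246.06637418  60.        ]
 [425.6853166  365.09678817  60.        ]]
tab [[458.21863241 306.21649024 108.        ]
 [455.86142705 295.04719581 108.        ]]
others [[ 710.78479364   23.67632139   12.        ]
 [ 719.73179534 -241.03556618   12.        ]
 [ 740.73355491  230.90143695   12.        ]]
```

View pics/comp.png

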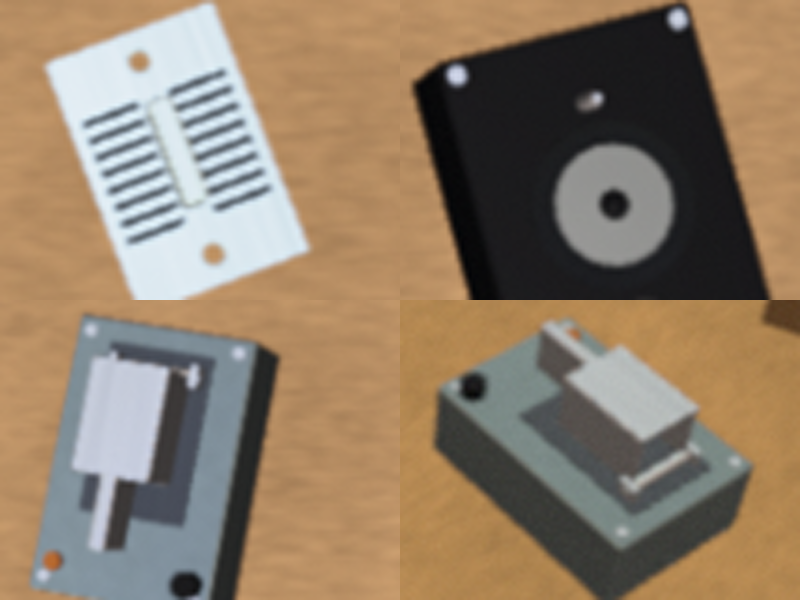

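The pale plate at top px (269,191) is the brushed aluminium one, with holes and a bar pull, so it is the grille. Its centre is about (545,-18) mm with a yaw of 21.8°. The speaker is at about (503,-249), 14.7°, and the switch box at about (506,292), -9°. I move above the grille first.

apply_moves(twist=[[0,0,0.06],[0,0,0.06],[0,0,0.06],[0,0,0.06],[0,0,0.06],[0,0,0.06],[0,0,0.06],[0,0,0.06],[0,0,0.06],[0,0,0.06],[0,0,0.01],[0,0,0]], travel=[[35,-46,-8],[35,-46,-8],[35,-46,-8],[35,-46,-8],[35,-46,-8],[35,-46,-8],[35,-46,-8],[35,-46,-8],[35,-46,-8],[35,-46,-8],[35,-46,-8],[34,-47,-8]], grip=[0.2,0.2,0.2,0.2,0.2,0.2,0.2,0.2,0.2,0.2,0.2,0.2], force=40)

```text
time: 1.6
eef_pos: [552.7, -36.0, 144.2]
tool_rot: [0.0, -0.201, 0.98, -0.001]
ft_force: [0.1, 1.2, 0.5]
gripper_width: 0.6
```

```bash
python3 - <<'E'
from h import *
from scipy.spatial.transform import Rotation as R
np.set_printoptions(precision=3,suppress=True)
o=manip.get_obs();print(o['time'],o['eef_pos'],o['q'],o['gripper_width'],o['ft_force'])
w=o['tool_rot'];M=R.from_quat(np.r_[w[1:],w[0]]).as_matrix();print(M, 'yaw y',np.degrees(np.arctan2(M[1,1],M[0,1])))
T=load('top');S=load('scene')
# screw centroids in both views, triangulated
def blob(f,p,r=6,d=1,base=None):
    g=cv2.cvtColor(f['image'],cv2.COLOR_RGB2GRAY).astype(float);x,y=map(int,np.round(p));q=g[y-r:y+r+1,x-r:x+r+1]
    w=np.clip(d*(q-np.median(q))-.4*(d*(q-np.median(q))).max(),0,None);Y,X=np.mgrid[-r:r+1,-r:r+1];return [x+(w*X).sum()/w.sum(),y+(w*Y).sum()/w.sum()]
def tri(p,s):
    A=[];b=[]
    A=np.zeros((3,3));b=np.zeros(3)
    for f,px in((T,p),(S,s)):
        c,v=rays(f,[px]);v=v[0]/np.linalg.norm(v);Q=np.eye(3)-np.outer(v,v);A+=Q;b+=Q@c
    return np.linalg.solve(A,b)
tp=np.array([[510,262],[599,240],[634,366],[544,391]])/1.5; sp=np.array([[298,382],[232,475],[116,399],[186,320]])/1.5
X=[]
for a,b in zip(tp,sp):
    a=blob(T,a);b=blob(S,b);X.append(tri(a,b));print('screw',a,b,X[-1],onz(T,[a],80)[0,:2],onz(S,[b],80)[0,:2])
X=np.array(X);print(X.mean(0))
for f,Y in((T,np.array([[390,251],[417.5,323]])/1.5),(S,np.array([[333,314],[405,341]])/1.5)):
    h=[blob(f,p,4,-1) for p in Y]; P=onz(f,h,6);print('holes',h,P,P.mean(0))
E
```

```text
1.6 [552.686 -35.986 144.182] [-0.131  0.411  1.619 -0.001  1.111 -2.105] 0.5997528695521717 [0.127 1.2   0.462]
[[-0.919 -0.394  0.   ]
 [-0.394  0.919 -0.001]
 [ 0.    -0.001 -1.   ]] yaw y 113.187856576526
screw [np.float64(338.90337667196707), np.float64(173.22317837433354)] [np.float64(199.51528649524195), np.float64(253.15488965377608)] [ 575.718 -159.921   86.59 ] [ 576.906 -161.007] [ 572.557 -158.841]
screw [np.float64(400.33897058823527), np.float64(158.18264705882353)] [np.float64(154.1158873075806), np.float64(316.0937167199148)] [ 609.782 -288.283   87.901] [ 611.26  -291.422] [ 606.765 -288.161]
screw [np.float64(423.38838869916174), np.float64(243.96212356411053)] [np.float64(75.58893981960668), np.float64(265.0808812657105)] [ 433.427 -335.818   84.709] [ 433.464 -337.455] [ 429.924 -336.558]
screw [np.float64(363.2135076252723), np.float64(262.6213886520792)] [np.float64(123.88437102922491), np.float64(211.12706480304956)] [ 396.139 -208.755   82.034] [ 395.048 -210.803] [ 395.856 -207.188]
[ 503.767 -248.194   85.309]
holes [[np.float64(259.3250784792466), np.float64(167.03557725845832)], [np.float64(277.9610433604336), np.float64(215.07655826558266)]] [[598.936   3.593   6.   ]
 [491.426 -39.766   6.   ]] [545.181 -18.087   6.   ]
holes [[np.float64(221.04009762900975), np.float64(208.4354951185495)], [np.float64(269.5362776025237), np.float64(226.44637223974763)]] [[490.575 -39.639   6.   ]
 [598.45    3.433   6.   ]] [544.513 -18.103   6.   ]
```

apply_moves(twist=[[0,0,-0.022],[0,0,0],[0,0,0],[0,0,0],[0,0,0],[0,0,0]], travel=[[-8,18,0],[0,0,0],[0,0,-25],[0,0,-25],[0,0,-15],[0,0,0]], grip=[0.2,0.2,0.2,0.2,0.2,0.2])

```text
time: 2.35
eef_pos: [545.7, -21.5, 75.9]
tool_rot: [-0.001, -0.189, 0.982, -0.001]
ft_force: [0.1, 0.3, 0.3]
gripper_width: 0.601
```

apply_moves(twist=[[0,0,0],[0,0,0],[0,0,0],[0,0,0],[0,0,0]], travel=[[-0.7,3.4,0],[0,0,-20],[0,0,-20],[0,0,-8],[0,0,0]], grip=[0.2,0.2,0.2,0.2,0.2])

```text
time: 2.98
eef_pos: [547.3, -17.4, 31.4]
tool_rot: [0.003, -0.19, 0.982, -0.002]
ft_force: [0.5, 0.7, -0.0]
gripper_width: 0.6
```

apply_moves(twist=[[-0.006,0,0],[0,0,0],[0,0,0],[0,0,0],[0,0,0],[0,0,0],[0,0,0]], travel=[[-2,-0.5,-4],[0,0,0],[0,0,0],[0,0,0],[0,0,0],[0,0,0],[0,0,0]], grip=[0.2,0.2,-1,-1,-1,-1,-1])

```text
time: 3.85
eef_pos: [546.2, -17.8, 29.5]
tool_rot: [0.003, -0.19, 0.982, -0.005]
ft_force: [-0.4, 0.0, 1.1]
gripper_width: 0.156
```

apply_moves(twist=[[0,0,0],[0,0,0],[0,0,0],[0,0,-0.03],[0,0,-0.03],[0,0,-0.03],[0,0,-0.03],[0,0,0],[0,0,0],[0,0,0],[0,0,0]], travel=[[0,0,30],[0,0,45],[0,0,45],[-7,-37,0],[-7,-37,0],[-7,-37,0],[-7,-37,0],[-7,-37,0],[-4,-20,0],[0,0,0],[0,0,0]], grip=[-1,-1,-1,-1,-1,-1,-1,-1,-1,-1,-1])

```text
time: 5.22
eef_pos: [502.9, -228.3, 149.3]
tool_rot: [-0.0, -0.129, 0.992, -0.005]
ft_force: [-0.1, -0.5, -2.1]
gripper_width: 0.153
```

```bash
python3 - <<'E'
from h import *
from scipy.spatial.transform import Rotation as R
o=manip.get_obs();w=o['tool_rot'];M=R.from_quat(np.r_[w[1:],w[0]]).as_matrix();print(o['eef_pos'],np.degrees(np.arctan2(M[1,1],M[0,1])),M[:,2],o['gripper_width'],o['ft_force'])
T=grab('top');S=grab('scene')
a=np.hstack([cv2.resize(T['image'][140:290,315:455],(400,428)),cv2.resize(S['image'][170:340,60:220],(400,428))]);save(a,'over')
E
```

```text
[ 502.90127315 -228.34083512  149.32915747] 104.81143010600739 [ 0.00117777 -0.00913162 -0.99995761] 0.15349424222874306 [-0.07778874 -0.5067602  -2.13446251]
```

View pics/over.png

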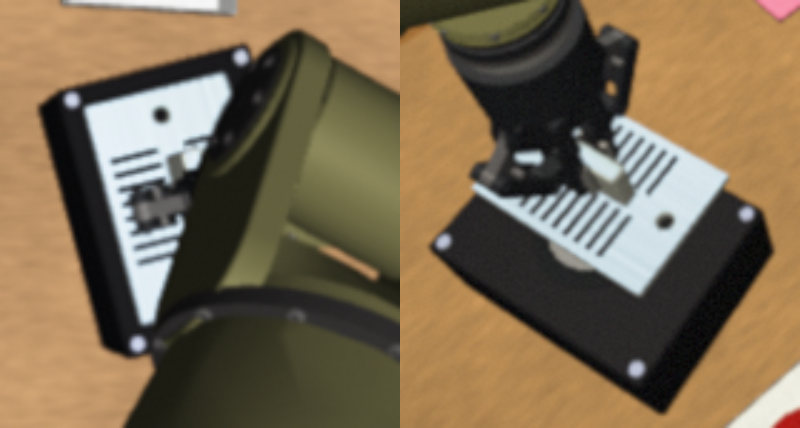

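```bash
cat > m.py <<'E'
from h import *
np.set_printoptions(precision=2,suppress=True)
def seg(img,c,r,thr,dark=False):
    g=cv2.cvtColor(img,cv2.COLOR_BGR2GRAY).astype(int);x,y=c
    m=np.zeros(g.shape,np.uint8);m[y-r:y+r,x-r:x+r]=1;m&=((g<thr) if dark else (g>thr)).astype(np.uint8)
    n,l,s,cc=cv2.connectedComponentsWithStats(m)
    i=1+np.argmax(s[1:,4]);ys,xs=np.nonzero(l==i);return cc[i],s[i]
E
python3 - <<'E'
from m import *
T=load('top');S=load('scene')
for n,f,pts in(('top',T,[(565,272),(587,356)]),('scene',S,[(242,410),(168,366)])):
    im=cv2.imread(f'pics/{n}.png');ctr=[]
    for p in pts:
        c,s=seg(im,p,13,75);c=(c+.5)/1.5-.5;print(n,'stud',c*1.5,s,onz(f,[c],92)[0]);ctr.append(c)
    P=onz(f,ctr,92);d=P[0]-P[1];print('  mid',P.mean(0),np.hypot(*d[:2]),np.degrees(np.arctan2(d[1],d[0])))
for f,p in((T,(371,180)),(S,(166,257))):
    im=cv2.cvtColor(f['image'],cv2.COLOR_RGB2BGR);im=cv2.resize(im,None,fx=3,fy=3,interpolation=cv2.INTER_CUBIC)
    c,s=seg(im,(p[0]*3,p[1]*3),16,130,True);c=(c+.5)/3-.5;print('hole',c,s,onz(f,[c],123)[0],onz(f,[c],126)[0])
E
```

```text
top stud [563.85 272.3 ] [559 269  10   8  51] [ 559.51 -234.5    92.  ]
top stud [587.35 355.96] [583 353   9   7  42] [ 446.98 -265.66   92.  ]
  mid [ 503.25 -250.08   92.  ] 116.76349142302927 15.47638096962431
scene stud [241.35 409.51] [237 404  10  13  78] [ 558.92 -234.24   92.  ]
scene stud [166.9  364.31] [163 358  10  14  78] [ 446.08 -264.52   92.  ]
  mid [ 502.5  -249.38   92.  ] 116.83194205254253 15.02214775670519
hole [370.95 179.9 ] [1106  533   16   16  193] [ 558.54 -215.04  123.  ] [ 558.14 -214.15  126.  ]
hole [165.58 257.64] [488 766  20  17 263] [ 557.04 -214.39  123.  ] [ 558.56 -214.77  126.  ]
```

apply_moves(twist=[[0,0,0.006],[0,0,0],[0,0,0]], travel=[[1,-20.3,0],[0,0,0],[0,0,-6]], grip=[-1,-1,-1])

```text
time: 5.7
eef_pos: [504.8, -249.0, 143.6]
tool_rot: [0.0, -0.133, 0.991, -0.005]
ft_force: [-0.2, 0.7, -2.7]
gripper_width: 0.158
```

apply_moves(twist=[[0,0,0],[0,0,0]], travel=[[-1,0.3,-3],[0,0,0]], grip=[-1,-1])

```text
time: 5.95
eef_pos: [503.4, -248.2, 139.6]
tool_rot: [-0.0, -0.133, 0.991, -0.005]
ft_force: [0.7, 1.4, -2.3]
gripper_width: 0.152
```

```bash
python3 - <<'E'
from m import *
o=manip.get_obs();print(o['eef_pos'],o['tool_rot'])
T=grab('top');S=grab('scene');zt=o['eef_pos'][2]-29.5+6
for f in(T,S):
    p=proj(f,[559.2,-234.4,zt])[0];print('pred',p)
    im=cv2.cvtColor(f['image'],cv2.COLOR_RGB2BGR);im=cv2.resize(im,None,fx=3,fy=3,interpolation=cv2.INTER_CUBIC)
    c,s=seg(im,tuple((p*3).astype(int)),18,130,True);c=(c+.5)/3-.5;print('hole',c,s,onz(f,[c],zt)[0])
E
```

```text
[ 503.43 -248.18  139.55] [-0.   -0.13  0.99 -0.  ]
pred [379.56 180.19]
hole [379.6  180.44] [1133  535   14   16  147] [ 558.72 -234.48  116.05]
pred [157.86 267.81]
hole [157.74 267.47] [465 795  20  18 255] [ 558.56 -234.17  116.05]
```

apply_moves(twist=[[0,0,0],[0,0,0],[0,0,0],[0,0,0]], travel=[[0.5,-0.2,-4],[0,0,-4],[0,0,-4],[0,0,0]], grip=[-1,-1,-1,-1])

```text
time: 6.55
eef_pos: [504.2, -248.4, 127.1]
tool_rot: [0.0, -0.134, 0.991, -0.005]
ft_force: [0.1, 0.3, -2.3]
gripper_width: 0.154
```

apply_moves(twist=[[0,0,0],[0,0,0],[0,0,0],[0,0,0]], travel=[[0,0,-4],[0,0,-4],[0,0,-4],[0,0,0]], grip=[-1,-1,-1,-1])

```text
time: 7.05
eef_pos: [504.1, -248.4, 114.2]
tool_rot: [0.0, -0.134, 0.991, -0.005]
ft_force: [-1.0, -0.1, -2.2]
gripper_width: 0.159
```

apply_moves(twist=[[0,0,0],[0,0,0],[0,0,0],[0,0,0]], travel=[[0,0,-3],[0,0,-2],[0,0,0],[0,0,0]], grip=[-1,-1,-1,-1])

```text
time: 7.55
eef_pos: [504.5, -248.5, 109.7]
tool_rot: [0.001, -0.134, 0.991, -0.005]
ft_force: [-0.5, 0.6, -0.5]
gripper_width: 0.156
```

apply_moves(twist=[[0,0,0],[0,0,0],[0,0,0],[0,0,0],[0,0,0],[0,0,0],[0,0,0],[0,0,0]], travel=[[0,0,0],[0,0,0],[0,0,0],[0,0,0],[0,0,30],[0,0,50],[0,50,30],[0,60,0]], grip=[0,0,0,0,0,0,0,0])

```text
time: 8.55
eef_pos: [503.9, -138.7, 222.5]
tool_rot: [0.001, -0.131, 0.991, -0.005]
ft_force: [2.2, 0.9, -1.8]
gripper_width: 0.502
```

apply_moves(twist=[[0,0,-0.06],[0,0,-0.06],[0,0,-0.06],[0,0,-0.06],[0,0,-0.06],[0,0,-0.06],[0,0,-0.05],[0,0,0]], travel=[[-10,50,0],[-10,50,0],[-10,50,0],[-10,50,0],[0,50,0],[0,40,0],[0,20,0],[0,0,0]], grip=[0,0,0,0,0,0,0,0])

```text
time: 9.55
eef_pos: [460.7, 184.1, 224.1]
tool_rot: [0.002, 0.078, 0.997, -0.005]
ft_force: [-0.8, 0.1, -0.4]
gripper_width: 0.493
```

```bash
python3 - <<'E'
from m import *
o=manip.get_obs();print(o['eef_pos'],o['tool_rot'],o['time'],o['gripper_width'])
T=grab('top');S=grab('scene')
a=np.vstack([np.hstack([cv2.resize(T['image'][145:280,315:435],(400,300)),cv2.resize(S['image'][180:340,60:220],(400,300))]),
np.hstack([cv2.resize(T['image'][150:270,70:230],(400,300)),cv2.resize(S['image'][70:190,250:410],(400,300))])]);save(a,'seated')
for f in(T,S):print(proj(f,[[559.2,-234.4,104],[446.5,-265,104],[502.9,-249.7,126]]))
E
```

```text
[460.68 184.14 224.08] [ 0.    0.08  1.   -0.01] 9.55 0.4934617469332298
[[377.67 180.95]
 [393.33 237.7 ]
 [389.29 208.61]]
[[159.42 270.54]
 [109.04 240.24]
 [129.99 249.67]]
```

View pics/seated.png

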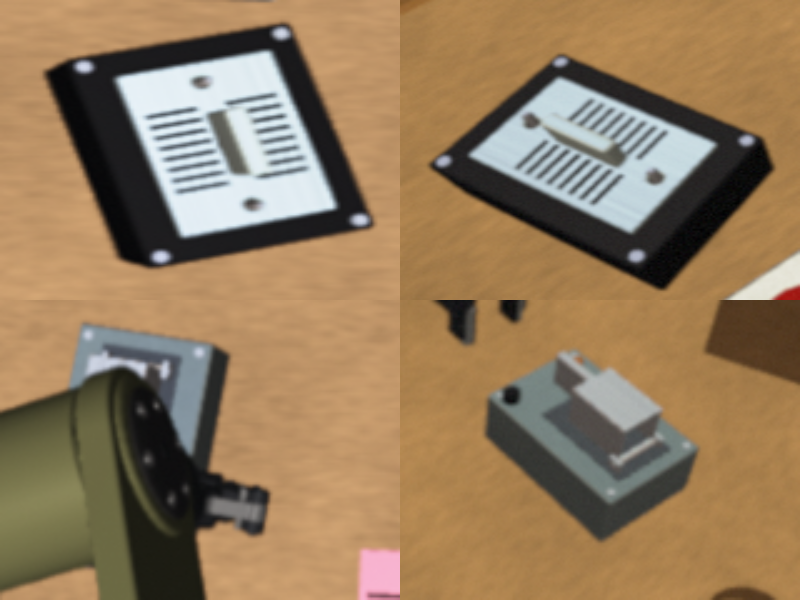

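The plate lies flat, and both studs show in its holes. Now the guard: I go above its tab at about (467,298).

apply_moves(twist=[[0,0,0],[0,0,0],[0,0,0],[0,0,0],[0,0,0]], travel=[[3,45,-20],[2,45,-20],[0,22,-20],[0,0,0],[0,0,0]], grip=[0,0,0,0,0], force=25)

```text
time: 10.28
eef_pos: [468.0, 292.5, 163.9]
tool_rot: [0.003, 0.08, 0.997, -0.005]
ft_force: [0.2, 0.2, -0.1]
gripper_width: 0.5
```

```bash
python3 - <<'E'
from m import *
o=manip.get_obs();print(o['eef_pos'],o['tool_rot'],o['time'],o['gripper_width'])
S=grab('scene');im=S['image'].copy()
# expected box corners/tab on scene view
c=np.array([506.4,291.6]);a=np.radians(-9);R=np.array([[np.cos(a),-np.sin(a)],[np.sin(a),np.cos(a)]])
def B(x,y,z):return np.r_[c+R@[x,y],z]
pts=[B(90,60,60),B(90,-60,60),B(-90,-60,60),B(-55,0,108),B(-42,0,90),B(60,24,66),B(60,-24,66),B(-10,-24,108)]
im=cv2.resize(im[60:210,240:440],(800,600),interpolation=cv2.INTER_CUBIC)
for p in proj(S,pts): cv2.circle(im,tuple(int(v) for v in ((p-[240,60]+.5)*4)),3,(255,0,0),-1)
save(im,'tab')
E
```

```text
[468.02 292.53 163.92] [ 0.    0.08  1.   -0.01] 10.275 0.4999562583075585
```

View pics/tab.png

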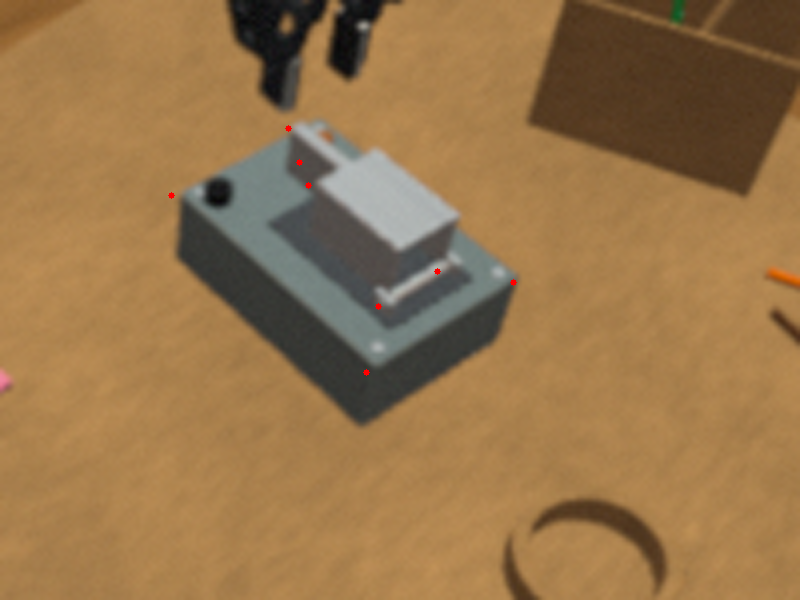

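```bash
python3 - <<'E'
from m import *
S=load('scene');T=load('top')
g=lambda p:np.array(p)/4+[240,60]-.5
print('tab',onz(S,g([[297,124]]),108),'hinge',onz(S,g([[390,298],[455,262]]),66),'corners',onz(S,g([[364,364],[516,277],[181,197]]),60))
# top: hinge ends and tab from comp crop (bottom-left: origin 78,155, scale 400/120)
h=lambda p:(np.array(p)-[0,300])*.3+[78,155]-.5
print('T tab',onz(T,h([[97,549]]),108),'hinge',onz(T,h([[113,354],[194,376]]),66),'corners',onz(T,h([[82,315],[258,345],[213,600],[32,588]]),60),'chan end',onz(T,h([[73,470],[152,483]]),108))
E
```

```text
tab [[453.11 306.55 108.  ]] hinge [[562.28 268.61  66.  ]
 [571.94 319.87  66.  ]] corners [[580.63 222.25  60.  ]
 [602.92 341.68  60.  ]
 [413.7  249.55  60.  ]]
T tab [[453.22 304.73 108.  ]] hinge [[577.03 318.55  66.  ]
 [563.54 264.42  66.  ]] corners [[603.25 343.59  60.  ]
 [584.87 225.63  60.  ]
 [422.49 247.78  60.  ]
 [426.54 367.16  60.  ]] chan end [[500.13 322.17 108.  ]
 [493.36 272.56 108.  ]]
```

The overlay shows my box estimate was several mm off in y. Both views now agree on the tab point at about (467,305) and the hinge at about (567,290).

apply_moves(twist=[[0,0,0],[0,0,0],[0,0,0],[0,0,0],[0,0,0],[0,0,0],[0,0,0],[0,0,0],[0,0,0]], travel=[[-1,12.5,0],[0,0,-25],[0,0,-25],[0,0,-18],[0,0,0],[0,0,0],[0,0,0],[0,0,0],[0,0,0]], grip=[0,0,0,0,0,-1,-1,-1,-1])

```text
time: 11.45
eef_pos: [469.2, 304.4, 100.0]
tool_rot: [0.006, 0.081, 0.997, -0.004]
ft_force: [1.2, 0.4, -4.1]
gripper_width: 0.113
```

apply_moves(twist=[[0,0,0],[0,0,0],[0,0,0],[0,0,0],[0,0,0],[0,0,0],[0,0,0],[0,0,0]], travel=[[0,0,0],[0,0,0],[-2,0,-8],[0,0,-5],[0,0,0],[0,0,0],[0,0,0],[0,0,0]], grip=[-0.3,-0.3,-0.3,-0.3,-0.3,-1,-1,-1])

```text
time: 12.45
eef_pos: [467.2, 304.6, 86.7]
tool_rot: [0.006, 0.081, 0.997, -0.004]
ft_force: [-0.6, -1.7, -0.6]
gripper_width: 0.117
```

apply_moves(twist=[[0,0,0],[0,0,0],[0,0,0],[0,0,0]], travel=[[5.6,-0.9,17.3],[8.5,-1.3,16.1],[11.2,-1.8,14.3],[0,0,0]], grip=[-1,-1,-1,-1])

```text
time: 12.95
eef_pos: [492.5, 301.0, 134.0]
tool_rot: [0.006, 0.081, 0.997, -0.004]
ft_force: [-2.4, -1.9, 4.8]
gripper_width: 0.113
```

apply_moves(twist=[[0,0,0],[0,0,0],[0,0,0],[0,0,0]], travel=[[13.4,-2.1,12.2],[15.4,-2.4,9.6],[16.7,-2.6,6.8],[0,0,0]], grip=[-1,-1,-1,-1])

```text
time: 13.45
eef_pos: [536.1, 294.5, 160.6]
tool_rot: [0.003, 0.08, 0.997, -0.004]
ft_force: [-0.6, -3.3, 5.4]
gripper_width: 0.108
```

```bash
python3 - <<'E'
from m import *
S=grab('scene');T=grab('top')
save(np.hstack([cv2.resize(S['image'][40:190,240:400],(427,400)),cv2.resize(T['image'][130:280,60:200],(373,400))]),'lift')
E
```

```text
(no output)
```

View pics/lift.png

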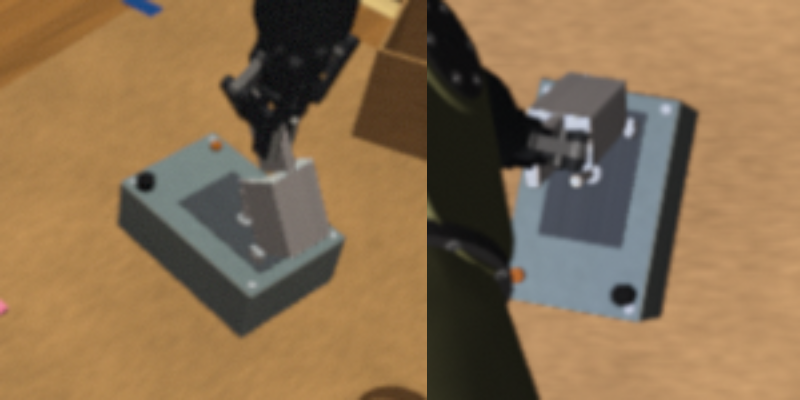

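The guard is about 60° up and still gripped, with the toggle below it. I carry on over the top.

apply_moves(twist=[[0,0,0],[0,0,0],[0,0,0],[0,0,0]], travel=[[18.5,-2.9,5],[18.1,-2.8,0.8],[14.3,-2.3,-1.5],[0,0,0]], grip=[-1,-1,-1,-1])

```text
time: 14.05
eef_pos: [584.6, 287.4, 163.5]
tool_rot: [0.002, 0.079, 0.997, -0.005]
ft_force: [3.5, -3.3, 3.7]
gripper_width: 0.115
```

apply_moves(twist=[[0,0,0],[0,0,0],[0,0,0],[0,0,0],[0,0,0],[0,0,0],[0,0,0],[0,0,0],[0,0,0]], travel=[[0,0,0],[0,0,0],[0,0,0],[0,0,30],[0,0,40],[-40,6,0],[-45,8,0],[-30,5,0],[0,0,0]], grip=[-0.2,-0.2,-0.2,-0.2,-0.2,-0.2,-1,-1,-1])

```text
time: 15.18
eef_pos: [463.2, 307.2, 233.7]
tool_rot: [0.0, 0.079, 0.997, -0.005]
ft_force: [0.9, -0.3, -0.4]
gripper_width: -0.001
```

```bash
python3 - <<'E'
from m import *
S=grab('scene');T=grab('top')
o=manip.get_obs();print(o['eef_pos'],o['gripper_width'])
save(np.hstack([cv2.resize(S['image'][50:175,260:385],(400,400),interpolation=cv2.INTER_CUBIC),cv2.resize(T['image'][140:265,65:190],(400,400),interpolation=cv2.INTER_CUBIC)]),'open')
E
```

```text
[464.78 306.83 233.56] 0.006385399441209842
```

View pics/open.png

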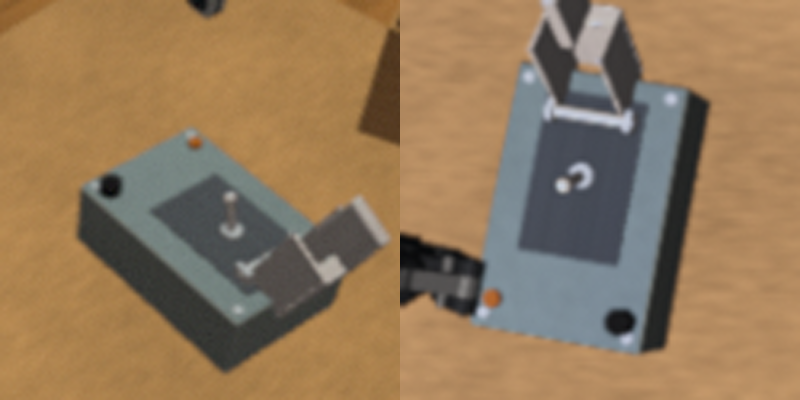

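```bash
python3 - <<'E'
from m import *
S=load('scene');T=load('top')
t=lambda p:(np.array(p)-[400,0]+.5)/3.2+[65,140]-.5
s=lambda p:(np.array(p)+.5)/3.2+[260,50]-.5
print('ball',onz(T,t([[564,184]]),87.8),onz(S,s([[230,197]]),87.8))
print('base',onz(T,t([[580,177]]),62),onz(S,s([[231,230]]),62))
print('hinge',onz(T,t([[548,110],[629,120]]),66))
E
```

```text
ball [[519.03 296.7   87.8 ]] [[517.35 299.42  87.8 ]]
base [[525.8  296.22  62.  ]] [[526.2  296.01  62.  ]]
hinge [[569.84 319.21  66.  ]
 [563.87 263.3   66.  ]]
```

apply_moves(twist=[[0,0,0],[0,0,0],[0,0,0],[0,0,0],[0,0,0],[0,0,0],[0,0,0]], travel=[[20,-3,-20],[5,-1,-40],[0,0,-40],[0,0,-25],[0,0,-12],[0,0,0],[0,0,0]], grip=[-1,-1,-1,-1,-1,-1,-1])

```text
time: 16.15
eef_pos: [495.9, 301.0, 92.7]
tool_rot: [0.002, 0.082, 0.997, -0.004]
ft_force: [0.0, -0.1, 1.3]
gripper_width: 0.001
```

apply_moves(twist=[[0,0,0],[0,0,0],[0,0,0],[0,0,0],[0,0,0]], travel=[[6,-1,-1],[6,-1,0],[6,-1,0],[5,-1,0],[0,0,0]], grip=[-1,-1,-1,-1,-1])

```text
time: 16.77
eef_pos: [521.1, 297.2, 93.8]
tool_rot: [0.003, 0.082, 0.997, -0.004]
ft_force: [-2.2, 0.3, 0.8]
gripper_width: -0.001
```

apply_moves(twist=[[0,0,0],[0,0,0]], travel=[[2,-0.3,0],[0,0,0]], grip=[-1,-1])

```text
time: 17.02
eef_pos: [521.5, 297.3, 93.6]
tool_rot: [0.001, 0.082, 0.997, -0.004]
ft_force: [-4.3, 0.4, 4.0]
gripper_width: 0.001
```

apply_moves(twist=[[0,0,0],[0,0,0],[0,0,0],[0,0,0],[0,0,0],[0,0,0]], travel=[[-20,3,0],[-15,2,20],[-10,0,50],[0,0,50],[0,0,30],[0,0,0]], grip=[-1,-1,-1,-1,-1,-1])

```text
time: 17.77
eef_pos: [475.0, 301.8, 248.3]
tool_rot: [0.002, 0.081, 0.997, -0.004]
ft_force: [-0.4, 0.6, -0.2]
gripper_width: 0.001
```

```bash
python3 - <<'E'
from m import *
S=grab('scene');T=grab('top')
o=manip.get_obs();print(o['eef_pos'],o['gripper_width'])
for n,z in(('on',[537.3,294.4,87.8]),('off',[515.5,297.8,87.8]),('base',[526.4,296.1,62])):
    print(n,(proj(S,z)-[260,50]+.5)*3.2,(proj(T,z)-[65,140]+.5)*3.2+[400,0])
save(np.hstack([cv2.resize(S['image'][50:175,260:385],(400,400),interpolation=cv2.INTER_CUBIC),cv2.resize(T['image'][140:265,65:190],(400,400),interpolation=cv2.INTER_CUBIC)]),'on')
E
```

```text
[474.29 301.4  245.47] -0.001787005576253358
on [[247.6  214.28]] [[569.44 156.26]]
off [[227.21 197.34]] [[562.57 189.94]]
base [[231.78 230.57]] [[580.72 176.6 ]]
```

View pics/on.png

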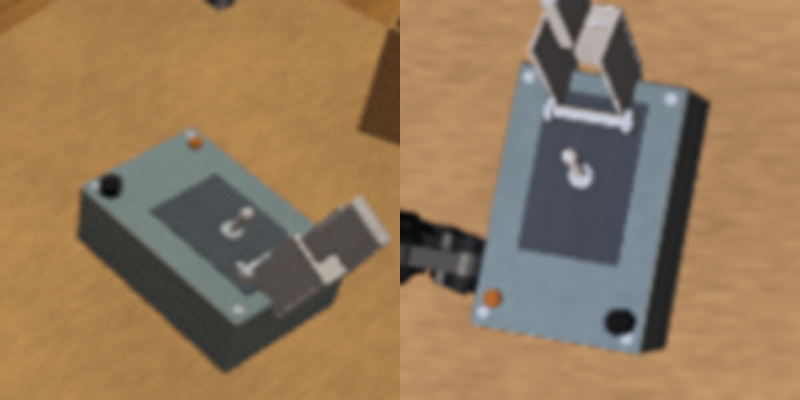

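The toggle ball in both views (S 247,214; T 569,156) matches the predicted "on" pixels exactly. I now go behind the guard to push it back.

apply_moves(twist=[[0,0,0],[0,0,0],[0,0,0],[0,0,0],[0,0,0],[0,0,0]], travel=[[40,-6,0],[45,-6,0],[45,-6,0],[40,-6,0],[20,-3,0],[0,0,0]], grip=[-1,-1,-1,-1,-1,-1])

```text
time: 18.62
eef_pos: [668.3, 272.1, 233.7]
tool_rot: [-0.006, 0.081, 0.997, -0.009]
ft_force: [-0.2, 0.3, 0.5]
gripper_width: -0.0
```

apply_moves(twist=[[0,0,0],[0,0,0],[0,0,0],[0,0,0],[0,0,0]], travel=[[11,0,0],[0,0,-30],[0,0,-30],[0,0,-12],[0,0,0]], grip=[-1,-1,-1,-1,-1])

```text
time: 19.25
eef_pos: [676.0, 273.2, 156.0]
tool_rot: [-0.009, 0.08, 0.997, -0.01]
ft_force: [0.6, -0.3, 0.5]
gripper_width: 0.001
```

apply_moves(twist=[[0,0,0],[0,0,0],[0,0,0],[0,0,0],[0,0,0]], travel=[[-12,1.9,0],[-12,1.9,1],[-12,1.9,1],[-12,1.9,1],[0,0,0]], grip=[-1,-1,-1,-1,-1])

```text
time: 19.88
eef_pos: [628.4, 281.8, 167.0]
tool_rot: [-0.003, 0.08, 0.997, -0.008]
ft_force: [0.5, 0.2, 0.9]
gripper_width: -0.001
```

apply_moves(twist=[[0,0,0],[0,0,0],[0,0,0],[0,0,0],[0,0,0]], travel=[[-10,1.6,1],[-10,1.6,1],[-10,1.6,1],[-5,1,0],[0,0,0]], grip=[-1,-1,-1,-1,-1])

```text
time: 20.5
eef_pos: [591.6, 288.0, 171.3]
tool_rot: [-0.003, 0.08, 0.997, -0.007]
ft_force: [-0.4, 0.7, 0.4]
gripper_width: 0.002
```

apply_moves(twist=[[0,0,0],[0,0,0],[0,0,0],[0,0,0]], travel=[[-8,1.3,0],[-8,1.3,0],[0,0,0],[0,0,0]], grip=[-1,-1,-1,-1])

```text
time: 21.0
eef_pos: [574.5, 290.7, 171.0]
tool_rot: [-0.003, 0.08, 0.997, -0.007]
ft_force: [-0.8, 0.1, 0.1]
gripper_width: 0.001
```

```bash
python3 - <<'E'
from m import *
S=grab('scene');T=grab('top')
save(np.hstack([cv2.resize(S['image'][30:175,250:395],(400,400),interpolation=cv2.INTER_CUBIC),cv2.resize(T['image'][130:265,65:200],(400,400),interpolation=cv2.INTER_CUBIC)]),'back')
E
```

```text
(no output)
```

View pics/back.png

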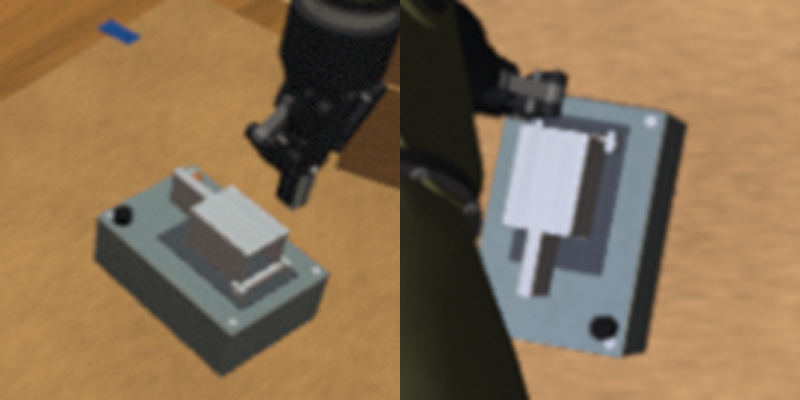

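The guard has dropped shut. I raise the arm clear and take a last check of the whole scene.

apply_moves(twist=[[0,0,0],[0,0,0],[0,0,0],[0,0,0],[0,0,0],[0,0,0],[0,0,0]], travel=[[0,0,40],[0,0,40],[-40,40,0],[-45,45,0],[-45,45,0],[0,0,0],[0,0,0]], grip=[-1,-1,-1,-1,-1,-1,-1])

```text
time: 21.98
eef_pos: [443.0, 421.5, 253.0]
tool_rot: [-0.003, 0.082, 0.997, -0.007]
ft_force: [0.1, -0.2, -0.1]
gripper_width: -0.0
```

```bash
python3 - <<'E'
from m import *
S=grab('scene');T=grab('top')
save(np.hstack([cv2.resize(S['image'],(400,300)),cv2.resize(T['image'],(400,300))]),'final')
s0=cv2.cvtColor(cv2.resize(cv2.imread('pics/scene.png'),(512,384),interpolation=cv2.INTER_AREA),cv2.COLOR_BGR2RGB)
d=cv2.absdiff(s0,S['image']).max(2)
print('guard diff',d[85:165,283:370].mean(),(d[85:165,283:370]>40).sum(),'cassette',d[222:285,290:342].mean(),'disc',d[300:384,170:278].mean(),'tape',d[180:225,362:412].mean())
E
```

```text
guard diff 6.914080459770115 0 cassette 7.41941391941392 disc 8.20546737213404 tape 7.603555555555555
```

View pics/final.png

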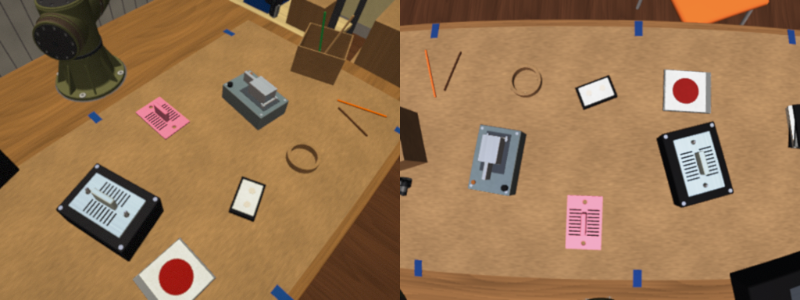

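The plate is on the studs, the guard region looks the same as at the start (so it is shut), the bystanders have not moved, and the robot is clear. I hand the job in.

```bash
python3 -c "
from rig import job; print(job.finish_job())"
```

```text
the job is handed in; nothing more can be done
None
```

I fitted the aluminium grille over both studs and let go of it. I then swung the guard up past its tipping point, pushed the toggle towards the hinge, and pushed the guard back until it dropped shut. I handed the job in at about 22 s; it reports no verdict.

- **Grille:** both studs show through the plate's holes and it lies flat in both views.
- **Toggle:** after the push, the ball was at the predicted "on" pixels in both views. I could not check it again with the guard shut over it.
- **Guard:** its picture matches the starting (shut) one, with no pixel differing by more than 40.
- **Bystanders:** the cassette, disc case and tape roll show no change, and the arm stands clear with near-zero force.

Two things disagreed on the way. My first estimate of the switch box was several mm off in y, and I corrected it before gripping. The first grip on the tab was too high, so I opened and gripped again lower.

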